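Push the loose base out of the dish ring

TASK

The little steel dish has a loose wooden base that needs sanding. Lower the dish over the narrow one of the two wooden posts until it is down on the stand, so that the post pushes the base up out of the ring; then take the base off the post from above and gently lay it flat in the middle of the cork mat. Leave the steel ring down around the narrow post.

Things in the scene. Friction and masses are not known exactly. Their poses are not given: they have to be found in the camera images.
- ring: The round steel dish ring, standing upright on the bench with the loose wooden base in it; 62 mm outside diameter, 54 mm inside, 28 mm tall, 120 g. At its foot an inner lip 3 mm thick leaves a 40 mm hole; the base lies loose on this lip. Gripped across the outside (62 mm) it is carried with the base in it. Origin at the centre of its underside, z up. An empty ring of the same size lies about elsewhere and is not this one.
- base: The loose wooden base: a plain disc 51 mm in diameter and 14 mm thick, 30 g, at first lying inside the ring on its lip (underside 3 mm above the ring's underside). Origin at the centre of its underside, z up. Once pushed out it stands free on the post, where it is gripped across its 51 mm.
- post: The narrow post: a fixed upright wooden post 24 mm in diameter, in the centre of a fixed round plywood foot 90 mm in diameter and 6 mm thick; the post's top is 54 mm above the bench. Origin at the centre of the foot's underside, z up. With the ring down on the foot, the ring's top is 34 mm above the bench and the base stands on the post with its underside at 54 mm. The other stand is alike but its post is 50 mm thick, too thick for the ring.
- mat: The square cork mat, 110 x 110 x 4 mm, fixed flat on the bench. Origin at the centre of its underside, top 4 mm above it, z up.
Mind the look-alikes: they are no part of the job. What is shaped like the ring but blue or orange is not meant. There is more than one size of the mat; the job needs the largest.

How it is judged:
On the way, in this order (a step that is already met when the one before it is completed fails the run):
1. the ring is down on the foot around the narrow post (within 12 mm of centre, at most 5 mm off the foot) and the base stands level on the post above it (horizontal distance between ring and post below 0.012 m and z of ring in the frame of post below 0.011 m and z of base in the frame of post above 0.05 m and horizontal distance between base and post below 0.015 m and angle between base's own z axis and vertical below 0.17 rad), for 0.2 s.
2. the base is lifted at least 15 mm off the post while the ring stays down around it (z of base in the frame of post above 0.069 m and contact force between the fingers and base above 0.3 N and horizontal distance between ring and post below 0.012 m and z of ring in the frame of post below 0.011 m), for 0.1 s.
At the end, for the whole second after the job is handed in: The wooden base lies flat (within 10 degrees) and at rest on the cork mat, its centre within 25 mm of the mat's centre, and the steel ring lies level and at rest around the narrow post, down on its foot (within 5 mm) (horizontal distance between base and mat below 0.025 m and z of base in the frame of mat below 0.008 m and angle between each of base, ring's own z axis and vertical below 0.17 rad and linear speed of each of base, ring below 0.02 m/s and contact force between base and mat above 0.05 N and horizontal distance between ring and post below 0.012 m and z of ring in the frame of post below 0.011 m); the robot touches nothing.
It fails at once if the base is dropped onto the mat (falls freely faster than 0.7 m/s, a drop of 25 mm or more) (horizontal distance between base and mat below 0.08 m and height (world z) of base below 0.05 m and linear speed of base above 0.7 m/s and contact force between the fingers and base below 0.1 N).
It also fails if it takes over 56 s, if anything falls off the work surface, if the arm or the gripper's body presses on something with over 40 N, if the wrist force passes 120 N, or if a joint passes its speed limit or range.

ROBOT

A 7-joint arm with a two-finger parallel gripper is mounted at the origin on the work surface. World frame = base frame: x ahead of the robot, y to its left, z up, the work surface at z = 0. Lengths are in m, angles in rad, forces in N, time in s.
With the tool pointing down it reaches from about 0.425 to 0.925 m from the base axis. Payload 6.8 kg.
Tool frame: the origin (TCP) lies midway between the tips of the shut fingers; the grasp point (between the pads) lies 19 mm behind it; x points along the fingers, y is the direction in which the jaws open and shut, and the axes are right-handed (so a half turn about x gives the same grasp; the last joint's range is limited). The gripper opens to 85 mm and grips with 20 to 120 N. Pads are 22 mm wide; open, the fingers measure 114 mm over their backs; the gripper's body (76 mm by 85 mm) begins 54 mm behind the grasp point. The pads swing forward as they close: fully open they stand 13 mm farther back than shut.
Start: joints at [1.032, 0.477, 0.022, 1.555, -0.011, 1.109, -0.083], TCP at [0.282, -0.613, 0.231] pointing down, gripper open.
Joint ranges: [-2.96, 2.96], [-0.34, 2.1], [-1.41, 1.46], [0.24, 2.44], [-1.37, 4.51], [0.17, 1.92], [-2.96, 2.96]. Speed limits (rad/s): [2.39, 2.39, 3.14, 3.14, 3.14, 3.14, 3.14].

INTERFACE

Orientations are given as a rotation vector (axis times angle).
In Python, from cell import env gives the robot as it stands.
- The arm moves only by the shell command python3 -m handwheel 'ROWS' [FORCE]. ROWS is a JSON object of lists of equal length, an entry for each row: "dp": the shift along the tool's x, y, z in m, a list of three; "delta_rot": the turn, a rotation vector about the tool's x, y, z in rad, a list of three; "jaw": the opening, from 0 (shut) to 1 (fully open). A call has 1 to 20 rows; each row shifts and turns the commanded pose from where the row before left it, along the tool's axes as they then stand; what a row does not reach is not made up. A row lasts 1/10 s, in which the tool goes at most 50 mm and 8.59 degrees, less where a joint would pass 70% of its speed; a pose out of reach is approached as far as the arm can. A call is refused whole if a number of a shift passes 0.05 or a number of a turn 0.15, either way. A call with a gripper value outside its range is refused whole. The fingers move at their own pace and stop on an object; FORCE is the grip in N (left out, the last holds). Time passes only in rows, so rows that do not move let the fingers close. It gives the time, the measured TCP pose, the force and the opening at its end, in the units of the state.
- env.read_state(): the state, without advancing time (a new reading comes with each control period).
- env.camera(name): name is "scene" or "top" or "wrist"; returns a dict with "color" (400x640x3 uint8, red, green, blue), "fx", "fy", "cx", "cy" (pixels), "distortion" ([k1, k2, p1, p2, k3] as OpenCV has them; the pictures are not rectified), "extrinsics" (4x4, takes a point from world to camera coordinates). Camera axes: x right, y up, looking along -z (the intrinsics and any distortion apply to the point x, -y, -z); pixel columns grow to the right and rows downward; lengths in m; the calibration is good to about 2 mm. A picture is of the moment at which its call begins. There is no depth.
- env.sign_off(): hands the job in, once; it reports no verdict.
The state is a dict: "clock": time; "joints": joint angles; "qvel": joint speeds; "joint_torque": joint torques, N m; "tcp_pos": TCP position; "tool_rot": TCP orientation; "ft_force": force on the tool from outside, world axes, zero at the start; "torque": the same for the moment, N m; "grip_width": opening from 0.0 (shut) to 1.0 (fully open).
Only numpy, scipy, OpenCV 4.12 (cv2) and the standard library are available. Lean on these libraries where they do the work, as an engineer would, in place of code of your own. Each camera call takes 0.05 s, during which the arm holds its last target.

## Working session

There is one attempt and no reset: what is moved stays moved. The work goes in short steps, Python scripts to look and compute and a shell command to move; the robot and the scene stay as the last step left them, time stands still between calls to the robot, and variables do not carry over. Pictures are saved under pics/ and viewed, and the job is handed in when it is done.

```bash
ls; mkdir -p pics; python3 - <<'E'
from cell import env
import cv2
s=env.read_state()
print(s)
for n in("scene","top","wrist"):
    c=env.camera(n)
    cv2.imwrite(f"pics/{n}0.png",c["color"][:,:,::-1])
    print(n,c["fx"],c["fy"],c["cx"],c["cy"],c["distortion"]);print(c["extrinsics"].round(4).tolist())
E
```

```text
pics
{'clock': 0.0, 'joints': array([ 1.03191723,  0.47784575,  0.02235383,  1.55647688, -0.01149481,
        1.10931329, -0.08309841]), 'qvel': array([ 0.00305359,  0.00063964, -0.00019706,  0.00040146,  0.00048059,
       -0.00143363, -0.00042073]), 'joint_torque': array([-7.40963460e-04, -5.96448898e+01,  1.60732336e+00, -2.81195551e+01,
        1.23590036e-02,  9.44252126e-03, -1.81846858e-06]), 'tcp_pos': array([ 0.28158501, -0.61278691,  0.23028466]), 'tool_rot': array([ 1.98343858,  0.43594048, -1.98457566]), 'ft_force': array([-0.36074595,  0.80477092,  0.91303313]), 'torque': array([-0.0437109,  0.0104912, -0.0159466]), 'grip_width': 0.9946404799783899}
scene 479.34644256216353 479.34644256216353 323.7207205112693 197.2409007532671 [-0.11279928  0.          0.          0.          0.        ]
[[-0.7083, 0.7056, -0.0205, 0.343], [-0.447, -0.4259, 0.7866, 0.1858], [0.5463, 0.5663, 0.6171, -1.47], [0.0, 0.0, 0.0, 1.0]]
top 368.37347901253537 368.37347901253537 324.7283457850991 202.72738660827522 [-0.02552512  0.          0.          0.          0.        ]
[[0.0038, -0.9996, 0.0296, -0.021], [0.9871, 0.0085, 0.1601, -0.5117], [-0.1603, 0.0286, 0.9867, -0.7074], [0.0, 0.0, 0.0, 1.0]]
wrist 301.9158414567269 301.9158414567269 318.365457674569 200.2244234492025 [0.01867846 0.         0.         0.         0.        ]
[[0.4176, -0.9086, -0.0017, -0.6739], [0.8617, 0.3966, -0.3166, 0.0411], [0.2883, 0.1307, 0.9486, -0.3811], [0.0, 0.0, 0.0, 1.0]]
```

View pics/scene0.png

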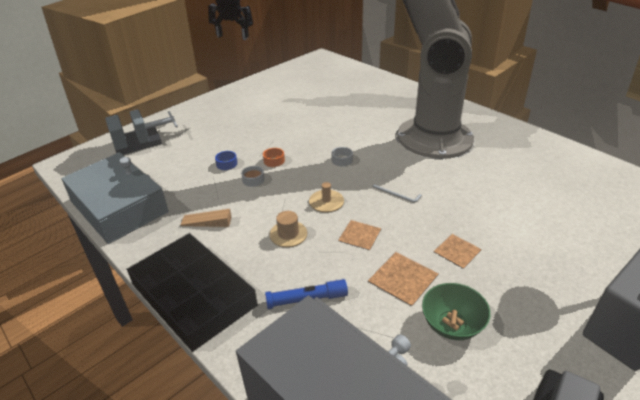

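View pics/top0.png

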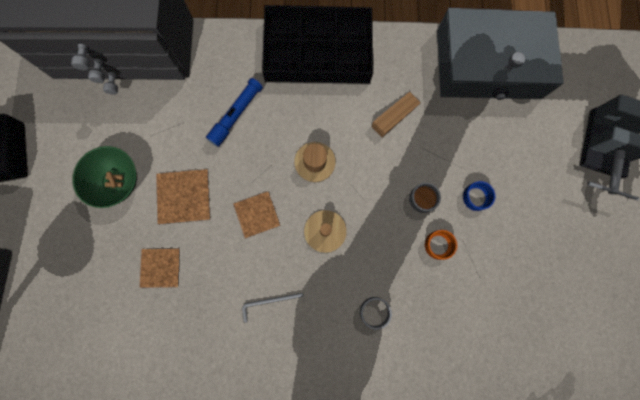

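View pics/wrist0.png

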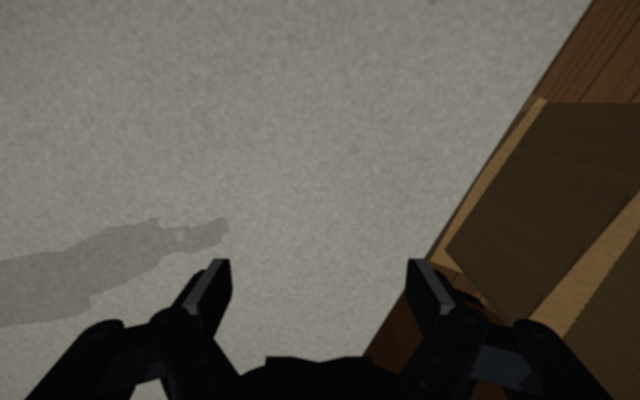

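Candidates in the top view:
- **Rings:** steel with brown base at (425,198), empty steel at (375,312), blue at (479,195), orange at (440,245). The one holding the wooden base fits.
- **Posts:** (325,230) is narrow and (315,160) is thick, so the job needs the former.
- **Mats:** (183,196) is the largest; (257,214) and (160,267) are smaller.

Next I'll confirm with a crop and measure.

```bash
cat > h.py <<'E'
import numpy as np, cv2
from cell import env
from scipy.spatial.transform import Rotation as R
def K(c): return np.array([[c["fx"],0,c["cx"]],[0,c["fy"],c["cy"]],[0,0,1.]])
def ray(c,uv):
    p=cv2.undistortPoints(np.array(uv,float).reshape(-1,1,2),K(c),np.array(c["distortion"])).reshape(-1,2)
    d=np.c_[p[:,0],-p[:,1],-np.ones(len(p))]
    E=c["extrinsics"]; return -E[:3,:3].T@E[:3,3], d@E[:3,:3]
def plane(c,uv,z):
    o,d=ray(c,uv); return o+d*((z-o[2])/d[:,2])[:,None]
def proj(c,P):
    E=c["extrinsics"]; q=np.atleast_2d(P)@E[:3,:3].T+E[:3,3]
    q=q*[1,-1,-1]
    return cv2.projectPoints(q,np.zeros(3),np.zeros(3),K(c),np.array(c["distortion"]))[0].reshape(-1,2)
def blob(m,near):
    n,l,s,ce=cv2.connectedComponentsWithStats(m.astype(np.uint8))
    k=[i for i in range(1,n) if s[i,4]>40]
    i=min(k,key=lambda i:np.hypot(*(ce[i]-near))); return l==i,ce[i],s[i]
def circ(P): # circle fit
    A=np.c_[2*P[:,:2],np.ones(len(P))]; x=np.linalg.lstsq(A,(P[:,:2]**2).sum(1),rcond=None)[0]
    return x[:2],np.sqrt(x[2]+x[0]**2+x[1]**2)
def contour(m):
    cs=cv2.findContours(m.astype(np.uint8),cv2.RETR_EXTERNAL,cv2.CHAIN_APPROX_NONE)[0]
    return max(cs,key=cv2.contourArea)[:,0].astype(float)
E
python3 - <<'E'
from h import *
c=env.camera("top"); im=c["color"]
cv2.imwrite("pics/crop1.png",cv2.resize(im[120:345,130:510,::-1],None,fx=2.1,fy=2.1,interpolation=cv2.INTER_CUBIC))
hsv=cv2.cvtColor(im,cv2.COLOR_RGB2HSV)
for n,p in dict(base=(425,198),foot=(310,240),ringwall=(425,211),bench=(400,210),mat=(183,196),post=(326,229),benchlit=(300,100)).items():
    print(n,p,im[p[1],p[0]],hsv[p[1],p[0]])
S=hsv[...,1]>75
for n,p,z in (("base",(425,198),.017),("foot",(325,232),.006),("mat",(183,196),.004)):
    m,ce,s=blob(S,p); P=plane(c,contour(m),z); 
    print(n,ce,s,P[:,:2].mean(0),circ(P),np.ptp(P,axis=0))
E
```

```text
base (425, 198) [63 39 22] [ 12 166  63]
foot (310, 240) [131 109  77] [ 18 105 131]
ringwall (425, 211) [55 57 58] [100  13  58]
bench (400, 210) [91 87 81] [18 28 91]
mat (183, 196) [113  80  53] [ 14 135 113]
post (326, 229) [137 105  73] [ 15 119 137]
benchlit (300, 100) [142 137 128] [ 19  25 142]
base [425.02948403 196.98771499] [414 186  23  23 407] [ 0.53002319 -0.23200211] (array([ 0.53012893, -0.23202374]), np.float64(0.023611737177372017)) [0.04763921 0.04756896 0.        ]
foot [324.7732852  230.90180505] [ 304  210   42   43 1385] [ 0.45788217 -0.01922471] (array([ 0.45788173, -0.01927175]), np.float64(0.04328563779090837)) [0.08851992 0.08647966 0.        ]
mat [182.3616376  196.17210008] [ 156  169   54   55 2638] [0.529646   0.28375544] (array([0.53015951, 0.28383495]), np.float64(0.06201771624001921)) [1.17542768e-01 1.18404102e-01 2.22044605e-16]
```

View pics/crop1.png

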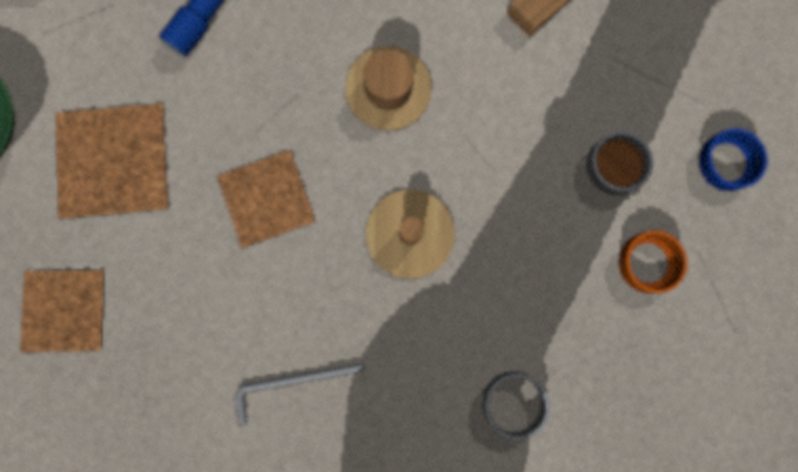

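The crop confirms it: the brown base sits in the steel ring at full-image (425,197), and the slim post with its foot is at (325,231). The largest mat is at (182,196). Foot, mat and base sizes all match. Now I'll compute the approach.

```bash
cat >> h.py <<'E'
def go(tgt):
    s=env.read_state(); Rm=R.from_rotvec(s["tool_rot"]).as_matrix()
    d=np.array(tgt)-s["tcp_pos"]
    print("tcp",s["tcp_pos"].round(4),"axes x,y,z rows\n",Rm.T.round(3).tolist(),"\nworld d",d.round(4),"tool d",(Rm.T@d).round(4),"F",s["ft_force"].round(2),"w",round(s["grip_width"],3),"t",s["clock"],"J",s["joints"].round(2))
E
python3 - <<'E'
from h import *
go([.53-.03,-.232,.23])
c=env.camera("top");im=c["color"];hsv=cv2.cvtColor(im,cv2.COLOR_RGB2HSV)
# post top / ring rim
print(proj(c,[[.458,-.019,.006],[.458,-.019,.054],[.53,-.232,.028]]))
m,ce,s=blob(hsv[...,1]>75,(182,196)); r=cv2.minAreaRect(contour(m).astype(np.float32)); print(r, plane(c,[r[0]],.004), plane(c,cv2.boxPoints(r),.004)[:,:2].round(4).tolist())
E
```

```text
tcp [ 0.2817 -0.613   0.2307] axes x,y,z rows
 [[-0.001, 0.001, -1.0], [0.418, -0.909, -0.001], [-0.909, -0.418, 0.0]] 
world d [ 0.2183  0.381  -0.0007] tool d [ 0.0009 -0.255  -0.3574] F [-0.02  0.2  -0.02] w 1.0 t 0.2 J [ 1.03  0.48  0.02  1.56 -0.01  1.11 -0.08]
[[324.67034036 230.6766274 ]
 [325.38534381 228.60762933]
 [426.58334161 196.08057915]]
((182.17384338378906, 196.1292266845703), (51.86446762084961, 52.474639892578125), 86.8201675415039) [[0.52955254 0.28432128 0.004     ]] [[0.5823, 0.3471], [0.5898, 0.2352], [0.4778, 0.223], [0.4708, 0.3324]]
```

```bash
python3 -m handwheel '{"dp":[[0,-0.01,-0.014],[0,-0.02,-0.028],[0,-0.025,-0.035],[0,-0.025,-0.035],[0,-0.025,-0.035],[0,-0.025,-0.035],[0,-0.025,-0.035],[0,-0.025,-0.035],[0,-0.025,-0.035],[0,-0.025,-0.035],[0,-0.015,-0.021],[0,-0.01,-0.014],[0,0,0],[0,0,0]],"delta_rot":[[0,0,0],[0,0,0],[0,0,0],[0,0,0],[0,0,0],[0,0,0],[0,0,0],[0,0,0],[0,0,0],[0,0,0],[0,0,0],[0,0,0],[0,0,0],[0,0,0]],"jaw":[1,1,1,1,1,1,1,1,1,1,1,1,1,1]}'
python3 - <<'E'
from h import *
go([.53,-.232,.12])
c=env.camera("wrist");im=c["color"]
cv2.imwrite("pics/w1.png",im[:,:,::-1])
print(proj(c,[[.53,-.232,.017],[.53,-.232,.028],[.53,-.232,0]]))
E
```

```text
clock: 1.65
tcp_pos: [0.4994, -0.2323, 0.2313]
tool_rot: [1.982, 0.434, -1.983]
ft_force: [-0.7, -0.6, -0.7]
grip_width: 0.996
tcp [ 0.4994 -0.2323  0.2313] axes x,y,z rows
 [[-0.0, -0.0, -1.0], [0.418, -0.908, 0.0], [-0.908, -0.418, 0.0]] 
world d [ 0.0306  0.0003 -0.1113] tool d [ 0.1113  0.0125 -0.028 ] F [-0.71 -0.59 -0.7 ] w 0.996 t 1.65 J [ 0.46  0.28 -0.16  1.85  0.05  1.02 -0.87]
[[329.18144186 147.45602365]
 [329.50858124 148.9122123 ]
 [328.71194445 145.36599961]]
```

View pics/w1.png

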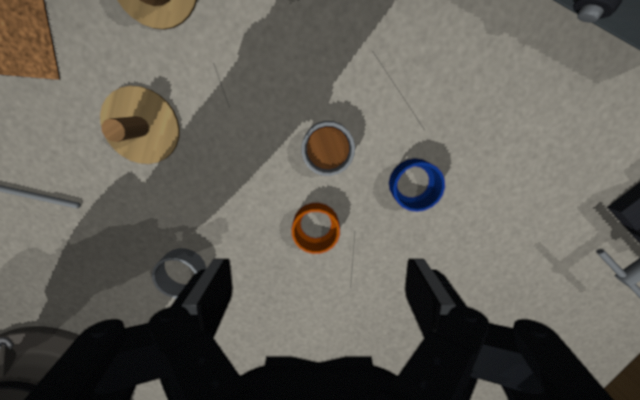

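The wrist view shows the steel ring with its base at (328,147), right at the predicted pixel. The orange ring is at (316,229), the blue at (417,186), and the narrow post's foot at (141,125). I'll cross-check the numbers.

```bash
python3 - <<'E'
from h import *
c=env.camera("wrist");im=c["color"];hsv=cv2.cvtColor(im,cv2.COLOR_RGB2HSV)
m,ce,s=blob(hsv[...,1]>85,(328,147)); P=plane(c,contour(m),.017); print("base",ce,s[4],P.mean(0),circ(P))
m,ce,s=blob(hsv[...,1]>85,(141,125)); P=plane(c,contour(m),.006); print("foot",ce,s[4],P.mean(0),circ(P))
g=cv2.cvtColor(im[100:200,280:380],cv2.COLOR_RGB2BGR); cv2.imwrite("pics/w1c.png",cv2.resize(g,None,fx=5,fy=5,interpolation=cv2.INTER_CUBIC))
E
```

```text
base [326.70362622 146.73221757] 1434 [ 0.52894335 -0.23019028  0.017     ] (array([ 0.52867241, -0.23027514]), np.float64(0.02454603897019111))
foot [138.33226701 123.87758584] 4689 [ 0.45841402 -0.01880914  0.006     ] (array([ 0.45766423, -0.01912245]), np.float64(0.0440330037129701))
```

View pics/w1c.png

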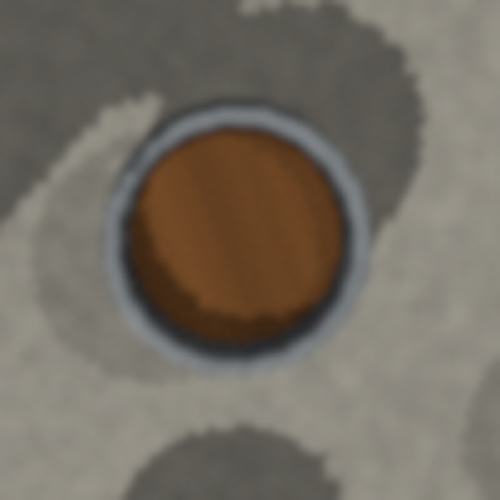

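```bash
python3 - <<'E'
from h import *
go([.5293,-.231,.09])
E
python3 -m handwheel '{"dp":[[0.01,0.003,-0.007],[0.02,0.004,-0.01],[0.03,0.004,-0.01],[0.03,0,0],[0.03,0,0],[0.021,0,0],[0,0,0],[0,0,0]],"delta_rot":[[0,0,0],[0,0,0],[0,0,0],[0,0,0],[0,0,0],[0,0,0],[0,0,0],[0,0,0]],"jaw":[1,1,1,1,1,1,1,1]}' 40
python3 - <<'E'
from h import *
go([.5293,-.231,.004])
c=env.camera("wrist");im=c["color"];hsv=cv2.cvtColor(im,cv2.COLOR_RGB2HSV)
cv2.imwrite("pics/w2.png",im[:,:,::-1])
m,ce,s=blob(hsv[...,1]>85,proj(c,[.529,-.231,.017])[0]); P=plane(c,contour(m),.017); print("base",ce,s[4],P.mean(0),circ(P))
E
```

```text
tcp [ 0.4989 -0.2337  0.2313] axes x,y,z rows
 [[-0.0, -0.001, -1.0], [0.416, -0.909, 0.0], [-0.909, -0.416, 0.001]] 
world d [ 0.0304  0.0027 -0.1413] tool d [ 0.1413  0.0101 -0.0289] F [ 0.07 -0.23  0.25] w 1.003 t 1.75 J [ 0.46  0.28 -0.16  1.85  0.05  1.02 -0.87]
clock: 2.55
tcp_pos: [0.5288, -0.2318, 0.09]
tool_rot: [1.983, 0.433, -1.985]
ft_force: [-0.3, -0.5, -0.5]
grip_width: 0.999
tcp [ 0.5288 -0.2318  0.09  ] axes x,y,z rows
 [[-0.001, 0.0, -1.0], [0.417, -0.909, -0.0], [-0.909, -0.417, 0.001]] 
world d [ 0.0005  0.0008 -0.086 ] tool d [ 0.086  -0.0005 -0.0008] F [-0.35 -0.54 -0.47] w 0.999 t 2.55 J [ 0.42  0.49 -0.15  1.9   0.1   0.75 -0.93]
base [316.82408309 210.94644596] 3081 [ 0.52880532 -0.23021234  0.017     ] (array([ 0.52840553, -0.23040588]), np.float64(0.024331801390709742))
```

View pics/w2.png

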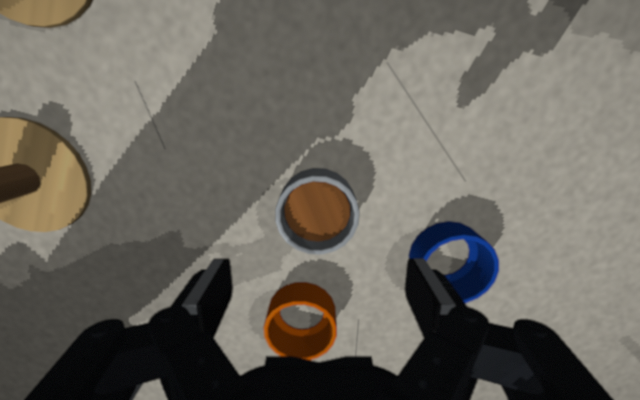

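The wrist view shows the ring at (318,211), centred between the fingers, and the blue and orange rings clear of the finger paths. Descending and gripping.

```bash
python3 -m handwheel '{"dp":[[0.02,0,0],[0.025,0,0],[0.02,0,0],[0.012,0,0],[0.008,0,0],[0,0,0],[0,0,0],[0,0,0],[0,0,0],[0,0,0],[0,0,0],[0,0,0],[0,0,0],[0,0,0],[0,0,0],[0,0,0],[0,0,0]],"delta_rot":[[0,0,0],[0,0,0],[0,0,0],[0,0,0],[0,0,0],[0,0,0],[0,0,0],[0,0,0],[0,0,0],[0,0,0],[0,0,0],[0,0,0],[0,0,0],[0,0,0],[0,0,0],[0,0,0],[0,0,0]],"jaw":[1,1,1,1,1,1,0.9,0.85,0.8,0.75,0.7,0.65,0.6,0.6,0.6,0.6,0.6]}' 40
python3 - <<'E'
from h import *
go([.5293,-.231,.1])
c=env.camera("wrist");im=c["color"]
cv2.imwrite("pics/w3.png",im[:,:,::-1])
E
```

```text
clock: 4.3
tcp_pos: [0.5292, -0.2313, 0.0062]
tool_rot: [1.983, 0.434, -1.983]
ft_force: [-1.7, 0.1, 8.2]
grip_width: 0.705
tcp [ 0.5292 -0.2313  0.0062] axes x,y,z rows
 [[0.0, -0.0, -1.0], [0.418, -0.909, 0.0], [-0.909, -0.418, -0.0]] 
world d [0.0001 0.0003 0.0938] tool d [-0.0938 -0.0002 -0.0003] F [-1.7   0.12  8.22] w 0.705 t 4.3 J [ 0.4   0.62 -0.13  1.93  0.14  0.59 -0.95]
```

View pics/w3.png

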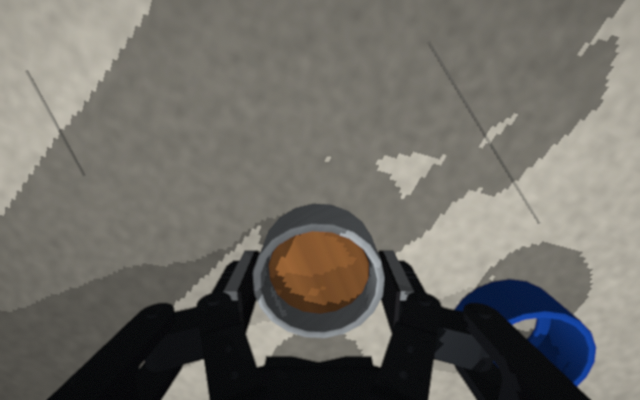

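It's gripped at 0.705 (about 60 mm), with the ring centred between the pads at (320,270). Lifting.

```bash
python3 -m handwheel '{"dp":[[0,0,0],[-0.005,0,0],[-0.01,0,0],[-0.015,0,0],[-0.02,0,0],[-0.02,0,0],[-0.02,0,0],[-0.01,0,0],[0,0,0],[0,0,0]],"delta_rot":[[0,0,0],[0,0,0],[0,0,0],[0,0,0],[0,0,0],[0,0,0],[0,0,0],[0,0,0],[0,0,0],[0,0,0]],"jaw":[0.6,0.6,0.6,0.6,0.6,0.6,0.6,0.6,0.6,0.6]}' 60
python3 - <<'E'
from h import *
go([.4578,-.0191,.106])
c=env.camera("wrist");im=c["color"];cv2.imwrite("pics/w4.png",im[:,:,::-1])
c=env.camera("scene");im=c["color"];cv2.imwrite("pics/s4.png",cv2.resize(im[110:240,160:360,::-1],None,fx=4,fy=4))
E
```

```text
clock: 5.35
tcp_pos: [0.5286, -0.2312, 0.1051]
tool_rot: [1.983, 0.434, -1.984]
ft_force: [0.2, -0.4, -2.3]
grip_width: 0.697
tcp [ 0.5286 -0.2312  0.1051] axes x,y,z rows
 [[-0.0, 0.0, -1.0], [0.418, -0.909, -0.0], [-0.909, -0.418, 0.0]] 
world d [-0.0708  0.2121  0.0009] tool d [-0.0008 -0.2223 -0.0242] F [ 0.24 -0.44 -2.27] w 0.697 t 5.35 J [ 0.42  0.47 -0.15  1.89  0.1   0.78 -0.92]
```

View pics/w4.png

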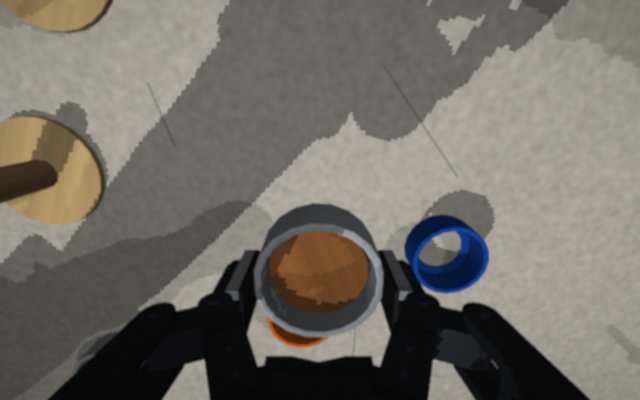

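View pics/s4.png

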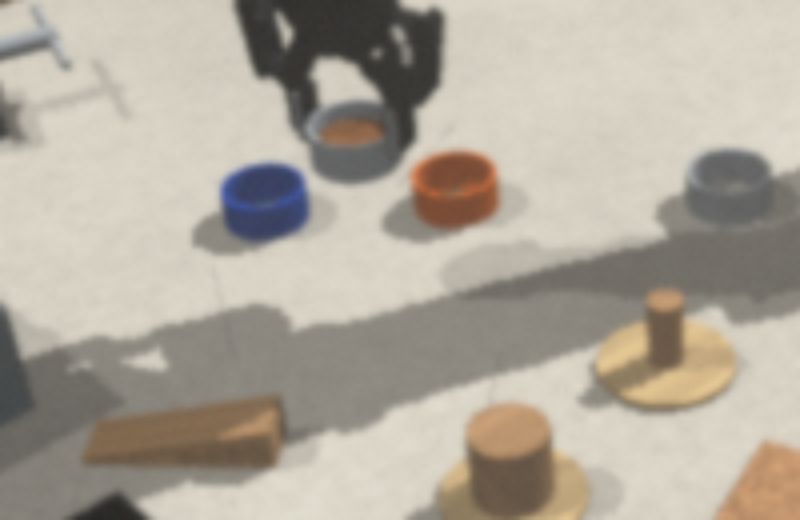

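The scene view shows the ring lifted level with the base inside it, over the bench between the blue and orange rings. Moving over the narrow post.

```bash
python3 -m handwheel '{"dp":[[0,-0.006,-0.0006],[0,-0.012,-0.0012],[0,-0.02,-0.002],[0,-0.025,-0.003],[0,-0.025,-0.003],[0,-0.025,-0.003],[0,-0.025,-0.003],[0,-0.025,-0.003],[0,-0.025,-0.003],[0,-0.018,-0.002],[0,-0.01,-0.001],[0,-0.006,-0.001],[0,0,0],[0,0,0],[0,0,0]],"delta_rot":[[0,0,0],[0,0,0],[0,0,0],[0,0,0],[0,0,0],[0,0,0],[0,0,0],[0,0,0],[0,0,0],[0,0,0],[0,0,0],[0,0,0],[0,0,0],[0,0,0],[0,0,0]],"jaw":[0.6,0.6,0.6,0.6,0.6,0.6,0.6,0.6,0.6,0.6,0.6,0.6,0.6,0.6,0.6]}' 60
python3 - <<'E'
from h import *
go([.4578,-.0191,.106])
c=env.camera("wrist");im=c["color"];cv2.imwrite("pics/w5.png",im[:,:,::-1])
print(plane(c,[[318.5,280.5]],.127))
c=env.camera("top");im=c["color"];cv2.imwrite("pics/t5.png",cv2.resize(im[180:280,270:380,::-1],None,fx=6,fy=6))
c=env.camera("scene");im=c["color"];cv2.imwrite("pics/s5.png",cv2.resize(im[110:240,240:400,::-1],None,fx=4,fy=4))
print(proj(c,[.4578,-.0191,.1]))
E
```

```text
clock: 6.95
tcp_pos: [0.4599, -0.0197, 0.1053]
tool_rot: [1.984, 0.432, -1.984]
ft_force: [0.5, 0.3, -1.6]
grip_width: 0.695
tcp [ 0.4599 -0.0197  0.1053] axes x,y,z rows
 [[0.0, -0.0, -1.0], [0.416, -0.909, 0.0], [-0.909, -0.416, 0.0]] 
world d [-0.0021  0.0006  0.0007] tool d [-0.0007 -0.0014  0.0017] F [ 0.47  0.25 -1.6 ] w 0.695 t 6.95 J [ 0.1   0.32 -0.22  2.15  0.11  0.68 -1.34]
[[ 0.46168118 -0.01869186  0.127     ]]
[[325.03354886 169.3816104 ]]
```

View pics/w5.png

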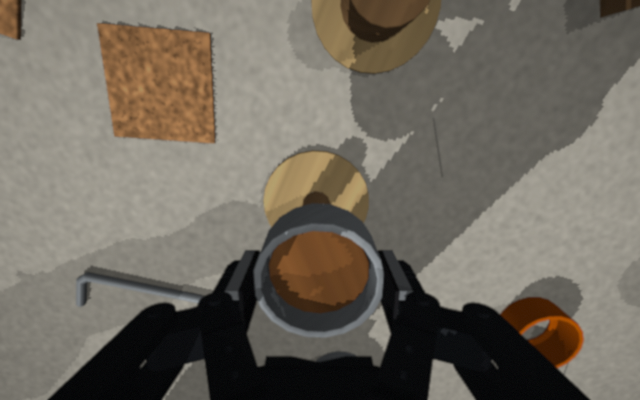

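View pics/s5.png

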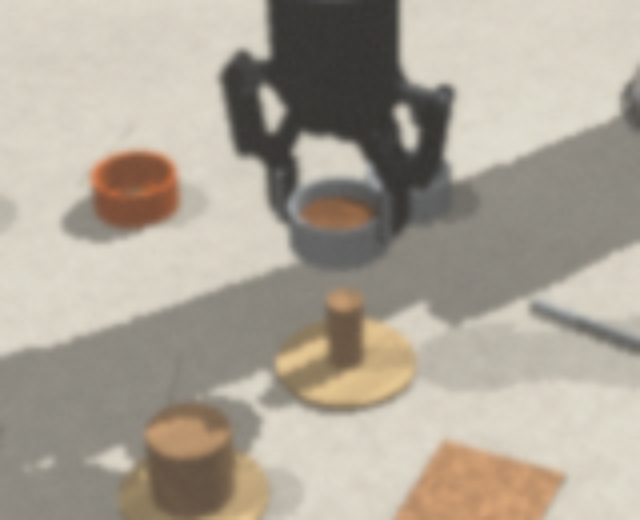

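The ring is above the narrow post and needs about 3 mm of correction. Lowering most of the way.

```bash
python3 -m handwheel '{"dp":[[0.005,-0.001,0.0027],[0.01,0,0],[0.015,0,0],[0.01,0,0],[0.008,0,0],[0.008,0,0],[0.008,0,0],[0.008,0,0],[0.006,0,0],[0.005,0,0],[0.003,0,0],[0.002,0,0],[0,0,0],[0,0,0]],"delta_rot":[[0,0,0],[0,0,0],[0,0,0],[0,0,0],[0,0,0],[0,0,0],[0,0,0],[0,0,0],[0,0,0],[0,0,0],[0,0,0],[0,0,0],[0,0,0],[0,0,0]],"jaw":[0.6,0.6,0.6,0.6,0.6,0.6,0.6,0.6,0.6,0.6,0.6,0.6,0.6,0.6]}' 60
python3 - <<'E'
from h import *
go([.4578,-.0191,.012])
c=env.camera("wrist");im=c["color"];cv2.imwrite("pics/w6.png",im[:,:,::-1])
c=env.camera("scene");im=c["color"];cv2.imwrite("pics/s6.png",cv2.resize(im[140:230,270:380,::-1],None,fx=6,fy=6))
E
```

```text
clock: 8.5
tcp_pos: [0.4569, -0.019, 0.0175]
tool_rot: [1.984, 0.434, -1.983]
ft_force: [-0.7, 0.1, -0.9]
grip_width: 0.693
tcp [ 0.4569 -0.019   0.0175] axes x,y,z rows
 [[0.0, -0.0, -1.0], [0.418, -0.909, 0.0], [-0.909, -0.418, -0.0]] 
world d [ 0.0009 -0.0001 -0.0055] tool d [ 0.0055  0.0004 -0.0007] F [-0.71  0.14 -0.89] w 0.693 t 8.5 J [ 0.06  0.48 -0.18  2.21  0.18  0.47 -1.41]
```

View pics/w6.png

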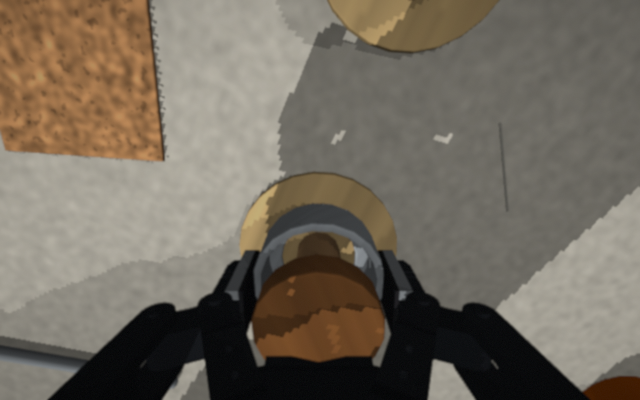

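View pics/s6.png

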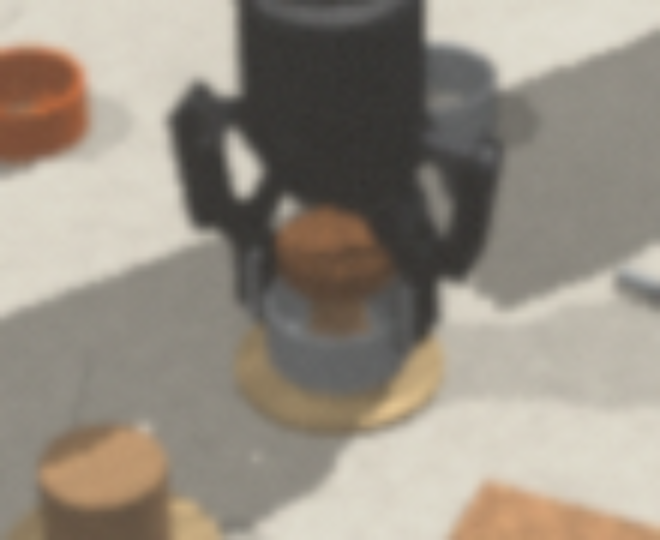

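The base stands level on the post, out of the ring, which is about 5 mm short of the foot. Seating it.

```bash
python3 -m handwheel '{"dp":[[0.001,0,0],[0.001,0,0],[0.001,0,0],[0.001,0,0],[0.001,0,0],[0,0,0],[0,0,0]],"delta_rot":[[0,0,0],[0,0,0],[0,0,0],[0,0,0],[0,0,0],[0,0,0],[0,0,0]],"jaw":[0.6,0.6,0.6,0.6,0.6,0.6,0.6]}' 60
python3 - <<'E'
from h import *
go([.4578,-.0191,.012])
E
```

```text
clock: 9.3
tcp_pos: [0.4568, -0.019, 0.0125]
tool_rot: [1.983, 0.434, -1.983]
ft_force: [-0.9, 0.3, 3.8]
grip_width: 0.695
tcp [ 0.4568 -0.019   0.0125] axes x,y,z rows
 [[-0.0, -0.0, -1.0], [0.418, -0.909, 0.0], [-0.909, -0.418, 0.0]] 
world d [ 0.001  -0.0001 -0.0005] tool d [ 0.0005  0.0005 -0.0009] F [-0.87  0.26  3.79] w 0.695 t 9.3 J [ 0.05  0.49 -0.18  2.21  0.19  0.46 -1.41]
```

Contact felt (+4.7 N), so it's seated. Opening slowly.

```bash
python3 -m handwheel '{"dp":[[0,0,0],[0,0,0],[0,0,0],[0,0,0],[0,0,0],[0,0,0],[0,0,0],[0,0,0],[0,0,0]],"delta_rot":[[0,0,0],[0,0,0],[0,0,0],[0,0,0],[0,0,0],[0,0,0],[0,0,0],[0,0,0],[0,0,0]],"jaw":[0.72,0.76,0.8,0.85,0.9,0.95,1,1,1]}' 40
python3 - <<'E'
from h import *
go([.4578,-.0191,.05])
c=env.camera("wrist");im=c["color"];cv2.imwrite("pics/w7.png",im[:,:,::-1])
c=env.camera("scene");im=c["color"];cv2.imwrite("pics/s7.png",cv2.resize(im[140:230,270:380,::-1],None,fx=6,fy=6))
E
```

```text
clock: 10.2
tcp_pos: [0.4568, -0.019, 0.0123]
tool_rot: [1.983, 0.434, -1.983]
ft_force: [0.4, 0.1, -0.4]
grip_width: 1.002
tcp [ 0.4568 -0.019   0.0123] axes x,y,z rows
 [[0.0, -0.0, -1.0], [0.418, -0.909, 0.0], [-0.909, -0.418, 0.0]] 
world d [ 0.001  -0.0001  0.0377] tool d [-0.0377  0.0005 -0.0009] F [ 0.37  0.09 -0.38] w 1.002 t 10.2 J [ 0.05  0.49 -0.18  2.21  0.19  0.46 -1.41]
```

View pics/w7.png

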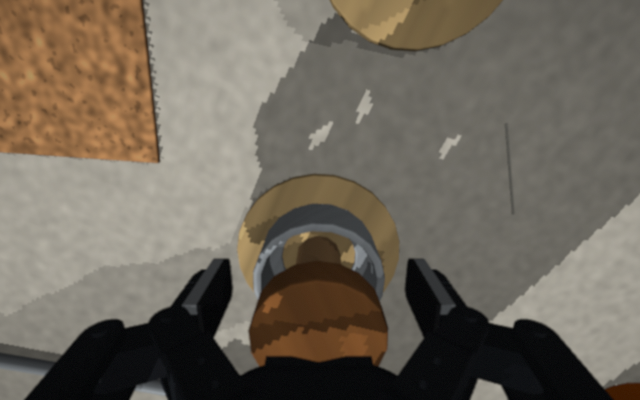

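View pics/s7.png

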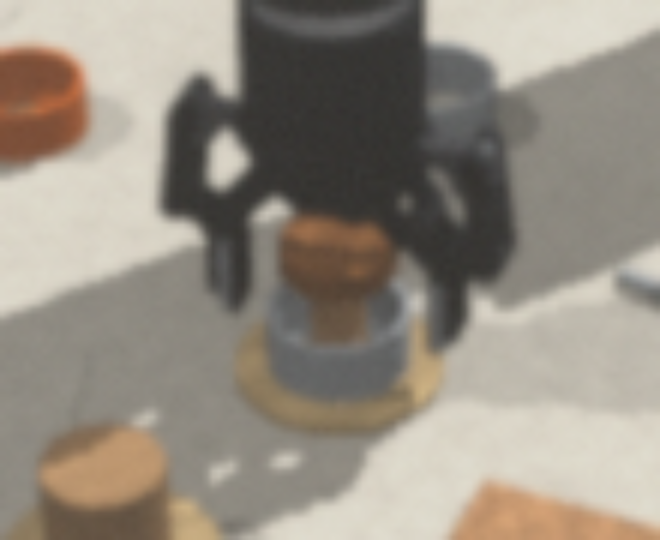

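The ring is free on the foot and the base is upright on the post. Rising to the base and gripping gently.

```bash
python3 -m handwheel '{"dp":[[-0.005,0,0],[-0.01,0,0],[-0.01,0,0],[-0.007,0,0],[0,0,0],[0,0,0],[0,0,0],[0,0,0],[0,0,0],[0,0,0],[0,0,0],[0,0,0],[0,0,0],[0,0,0],[0,0,0],[0,0,0],[0,0,0],[0,0,0]],"delta_rot":[[0,0,0],[0,0,0],[0,0,0],[0,0,0],[0,0,0],[0,0,0],[0,0,0],[0,0,0],[0,0,0],[0,0,0],[0,0,0],[0,0,0],[0,0,0],[0,0,0],[0,0,0],[0,0,0],[0,0,0],[0,0,0]],"jaw":[1,1,1,1,1,0.92,0.85,0.79,0.74,0.7,0.66,0.62,0.58,0.54,0.5,0.45,0.45,0.45]}' 30
python3 - <<'E'
from h import *
go([.4578,-.0191,.095])
c=env.camera("wrist");im=c["color"];cv2.imwrite("pics/w8.png",im[:,:,::-1])
c=env.camera("scene");im=c["color"];cv2.imwrite("pics/s8.png",cv2.resize(im[140:230,270:380,::-1],None,fx=6,fy=6))
E
```

```text
clock: 12.1
tcp_pos: [0.4568, -0.019, 0.0446]
tool_rot: [1.983, 0.434, -1.983]
ft_force: [-1.4, 0.4, 5.8]
grip_width: 0.579
tcp [ 0.4568 -0.019   0.0446] axes x,y,z rows
 [[0.0, -0.0, -1.0], [0.418, -0.909, 0.0], [-0.909, -0.418, 0.0]] 
world d [ 0.001  -0.0001  0.0504] tool d [-0.0504  0.0005 -0.0009] F [-1.36  0.36  5.76] w 0.579 t 12.1 J [ 0.07  0.42 -0.2   2.2   0.16  0.53 -1.39]
```

View pics/w8.png

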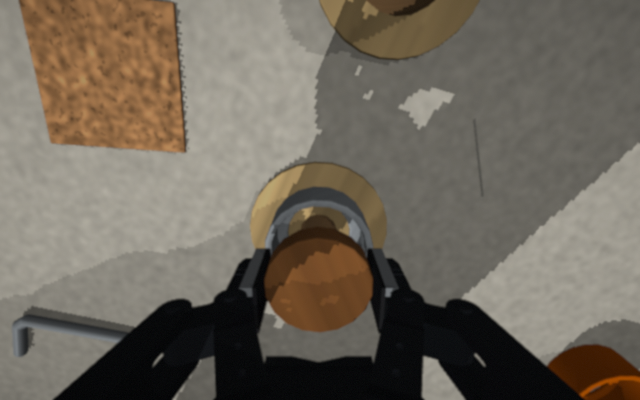

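View pics/s8.png

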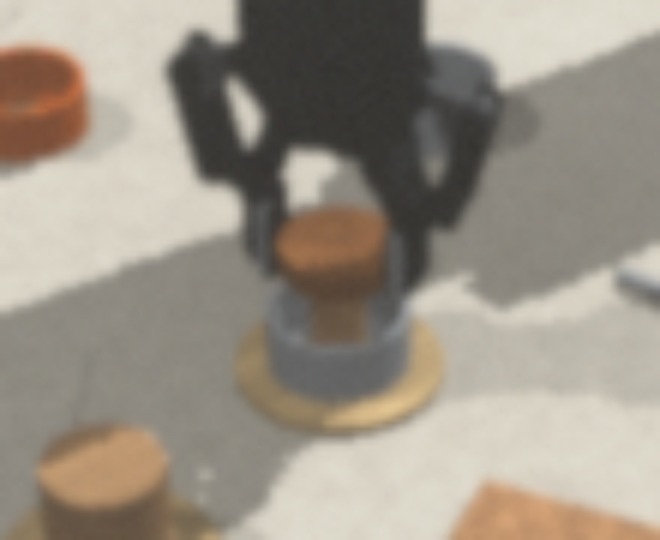

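The base is gripped level at 0.579 (about 49 mm), with the ring still seated. Lifting slowly.

```bash
python3 -m handwheel '{"dp":[[-0.003,0,0],[-0.006,0,0],[-0.01,0,0],[-0.01,0,0],[-0.015,0,0],[-0.015,0,0],[-0.012,0,0],[-0.009,0,0],[0,0,0],[0,0,0]],"delta_rot":[[0,0,0],[0,0,0],[0,0,0],[0,0,0],[0,0,0],[0,0,0],[0,0,0],[0,0,0],[0,0,0],[0,0,0]],"jaw":[0.45,0.45,0.45,0.45,0.45,0.45,0.45,0.45,0.45,0.45]}' 40
python3 - <<'E'
from h import *
go([.5295,.284,.125])
c=env.camera("wrist");im=c["color"];cv2.imwrite("pics/w9.png",im[:,:,::-1])
c=env.camera("scene");im=c["color"];cv2.imwrite("pics/s9.png",cv2.resize(im[130:230,260:380,::-1],None,fx=6,fy=6))
E
```

```text
clock: 13.2
tcp_pos: [0.4567, -0.0191, 0.1243]
tool_rot: [1.983, 0.434, -1.983]
ft_force: [-0.2, 0.9, -0.9]
grip_width: 0.577
tcp [ 0.4567 -0.0191  0.1243] axes x,y,z rows
 [[0.0, -0.0, -1.0], [0.417, -0.909, 0.0], [-0.909, -0.417, -0.0]] 
world d [0.0728 0.3031 0.0007] tool d [-0.0007 -0.245  -0.1927] F [-0.18  0.9  -0.88] w 0.577 t 13.2 J [ 0.11  0.28 -0.23  2.15  0.1   0.72 -1.33]
```

View pics/w9.png

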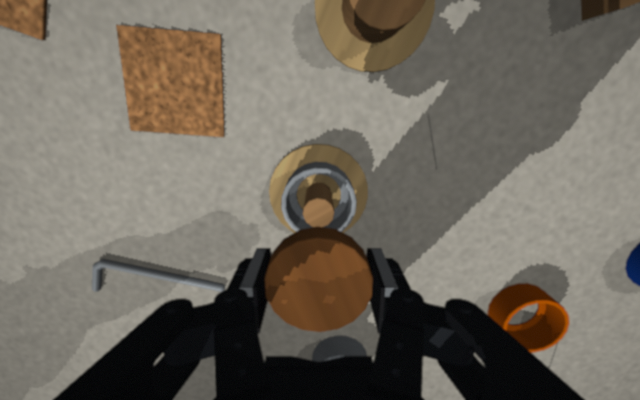

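View pics/s9.png

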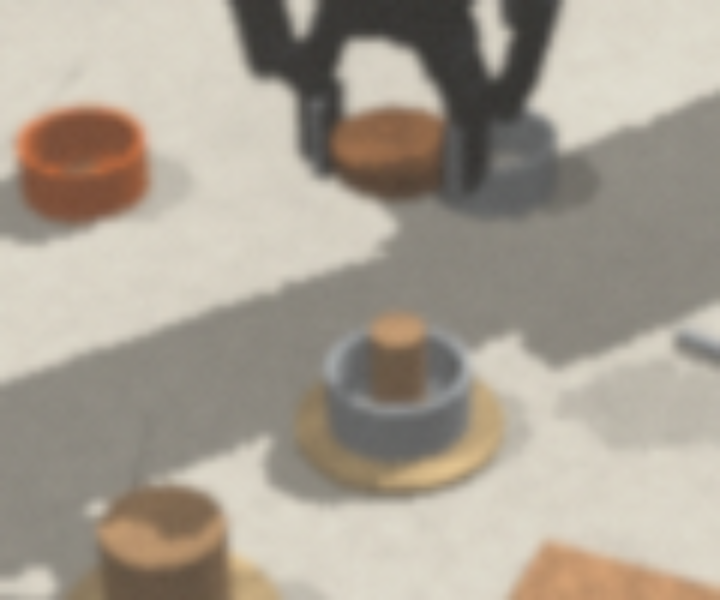

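The base is lifted level, and the ring is seated around the narrow post at wrist (319,200). Moving to the mat.

```bash
python3 -m handwheel '{"dp":[[0,-0.007,-0.0055],[0,-0.014,-0.011],[0,-0.023,-0.018],[0,-0.025,-0.02],[0,-0.025,-0.02],[0,-0.025,-0.02],[0,-0.025,-0.02],[0,-0.025,-0.02],[0,-0.025,-0.02],[0,-0.022,-0.017],[0,-0.015,-0.011],[0,-0.009,-0.007],[0,-0.005,-0.003],[0,0,0],[0,0,0],[0,0,0]],"delta_rot":[[0,0,0],[0,0,0],[0,0,0],[0,0,0],[0,0,0],[0,0,0],[0,0,0],[0,0,0],[0,0,0],[0,0,0],[0,0,0],[0,0,0],[0,0,0],[0,0,0],[0,0,0],[0,0,0]],"jaw":[0.45,0.45,0.45,0.45,0.45,0.45,0.45,0.45,0.45,0.45,0.45,0.45,0.45,0.45,0.45,0.45]}' 40
python3 - <<'E'
from h import *
go([.5295,.284,0.002])
c=env.camera("wrist");im=c["color"];cv2.imwrite("pics/w10.png",im[:,:,::-1])
c=env.camera("scene");im=c["color"];cv2.imwrite("pics/s10.png",cv2.resize(im[170:310,340:500,::-1],None,fx=4,fy=4))
E
```

```text
clock: 14.9
tcp_pos: [0.5295, 0.2825, 0.1243]
tool_rot: [1.984, 0.431, -1.984]
ft_force: [1.0, -0.2, -0.1]
grip_width: 0.578
tcp [0.5295 0.2825 0.1243] axes x,y,z rows
 [[-0.0, -0.001, -1.0], [0.416, -0.909, 0.001], [-0.909, -0.416, 0.0]] 
world d [-0.      0.0015 -0.1223] tool d [ 0.1223 -0.0015 -0.0006] F [ 0.96 -0.17 -0.1 ] w 0.578 t 14.9 J [-0.38  0.49 -0.29  1.82  0.18  0.86 -1.89]
```

View pics/w10.png

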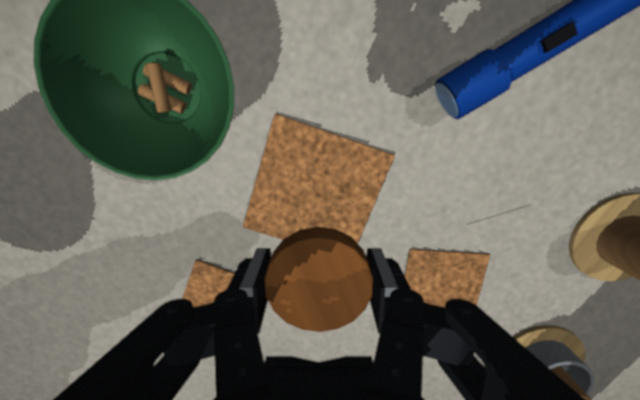

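View pics/s10.png

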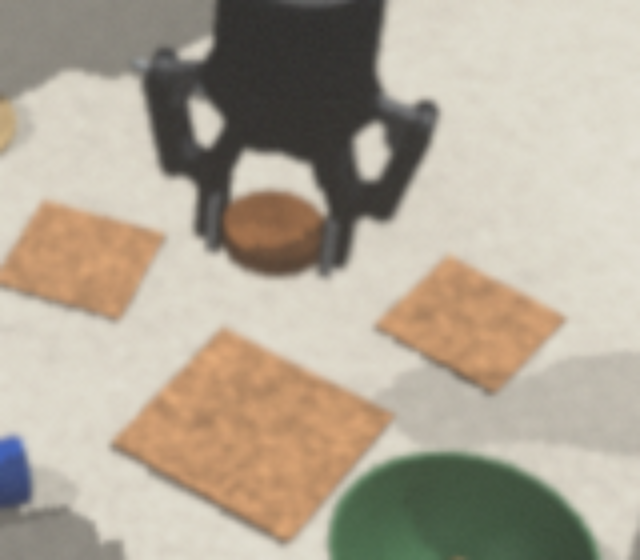

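```bash
python3 - <<'E'
from h import *
c=env.camera("wrist");P=plane(c,[[280,114],[394,154],[245,226]],.004);print(P,(P[1]+P[2])/2,np.linalg.norm(P[1]-P[0]),np.linalg.norm(P[2]-P[0]))
c=env.camera("top");im=c["color"];hsv=cv2.cvtColor(im,cv2.COLOR_RGB2HSV)
m,ce,s=blob((hsv[...,0]>40)&(hsv[...,0]<90)&(hsv[...,1]>80),(105,178)); P=plane(c,contour(m),.06);print("bowl",circ(P))
E
python3 -m handwheel '{"dp":[[0.01,-0.0015,-0.0005],[0.02,0,0],[0.025,0,0],[0.02,0,0],[0.015,0,0],[0.01,0,0],[0.006,0,0],[0.004,0,0],[0,0,0],[0,0,0]],"delta_rot":[[0,0,0],[0,0,0],[0,0,0],[0,0,0],[0,0,0],[0,0,0],[0,0,0],[0,0,0],[0,0,0],[0,0,0]],"jaw":[0.45,0.45,0.45,0.45,0.45,0.45,0.45,0.45,0.45,0.45]}' 40
python3 - <<'E'
from h import *
go([.5295,.284,-.0054])
c=env.camera("wrist");im=c["color"];cv2.imwrite("pics/w11.png",im[:,:,::-1])
c=env.camera("scene");im=c["color"];cv2.imwrite("pics/s11.png",cv2.resize(im[200:320,340:460,::-1],None,fx=5,fy=5))
E
```

```text
[[0.57974628 0.34147249 0.004     ]
 [0.59007698 0.23819323 0.004     ]
 [0.47167965 0.3328715  0.004     ]] [0.53087831 0.28553237 0.004     ] 0.10379464936747296 0.10840836297939115
bowl (array([0.53823883, 0.4207599 ]), np.float64(0.03983435903557951))
clock: 16.1
tcp_pos: [0.5297, 0.2858, 0.0149]
tool_rot: [1.985, 0.434, -1.982]
ft_force: [0.0, 0.8, 0.3]
grip_width: 0.577
tcp [0.5297 0.2858 0.0149] axes x,y,z rows
 [[0.001, 0.001, -1.0], [0.418, -0.909, -0.0], [-0.909, -0.418, -0.001]] 
world d [-0.0002 -0.0018 -0.0203] tool d [0.0203 0.0016 0.0009] F [0.02 0.77 0.33] w 0.577 t 16.1 J [-0.41  0.64 -0.25  1.87  0.24  0.66 -1.94]
```

View pics/w11.png

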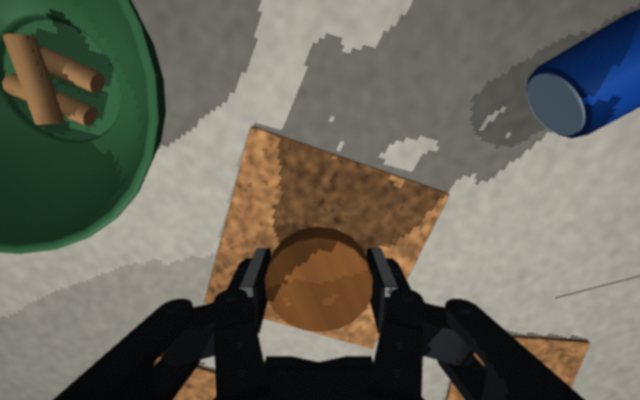

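View pics/s11.png

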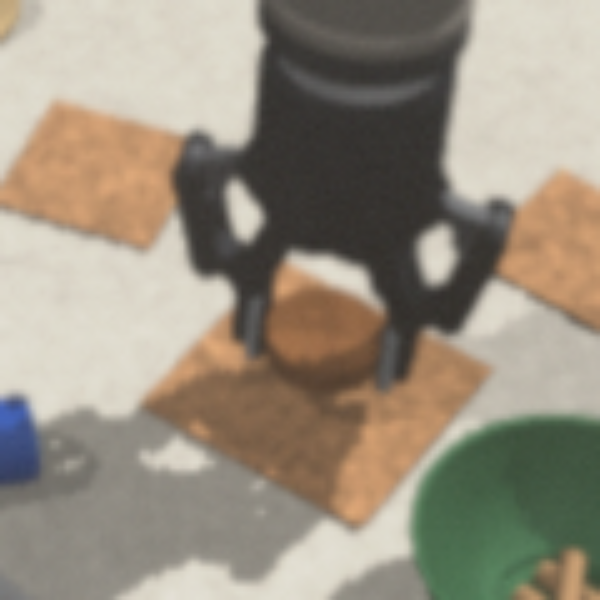

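The base hangs level over the middle of the mat, about 20 mm up. I'll lower the last part slowly.

```bash
python3 -m handwheel '{"dp":[[0.005,0.001,0.001],[0.005,0,0],[0.003,0,0],[0.002,0,0],[0.001,0,0],[0,0,0],[0,0,0]],"delta_rot":[[0,0,0],[0,0,0],[0,0,0],[0,0,0],[0,0,0],[0,0,0],[0,0,0]],"jaw":[0.45,0.45,0.45,0.45,0.45,0.45,0.45]}' 40
python3 - <<'E'
from h import *
go([.5295,.284,-.0054])
E
python3 -m handwheel '{"dp":[[0.001,0,0],[0.001,0,0],[0.001,0,0],[0,0,0]],"delta_rot":[[0,0,0],[0,0,0],[0,0,0],[0,0,0]],"jaw":[0.45,0.45,0.45,0.45]}' 40
```

```text
clock: 16.9
tcp_pos: [0.5285, 0.284, 0.0012]
tool_rot: [1.983, 0.432, -1.983]
ft_force: [-9.4, -7.4, 31.7]
grip_width: 0.58
tcp [0.5285 0.284  0.0012] axes x,y,z rows
 [[0.0, -0.001, -1.0], [0.417, -0.909, 0.001], [-0.909, -0.417, 0.001]] 
world d [ 0.001   0.     -0.0066] tool d [ 0.0066  0.0004 -0.0009] F [-9.43 -7.44 31.66] w 0.58 t 16.9 J [-0.42  0.66 -0.24  1.87  0.25  0.63 -1.95]
clock: 17.3
tcp_pos: [0.5286, 0.2839, 0.001]
tool_rot: [1.983, 0.431, -1.983]
ft_force: [-17.5, -11.9, 59.3]
grip_width: 0.578
```

That pushed too far: 59 N at contact. I'll back off to relieve it and look before releasing.

```bash
python3 -m handwheel '{"dp":[[-0.002,0,0],[-0.002,0,0],[0,0,0]],"delta_rot":[[0,0,0],[0,0,0],[0,0,0]],"jaw":[0.45,0.45,0.45]}' 40
python3 - <<'E'
from h import *
go([.5295,.284,-.0054])
c=env.camera("wrist");im=c["color"];cv2.imwrite("pics/w12.png",im[:,:,::-1])
c=env.camera("scene");im=c["color"];cv2.imwrite("pics/s12.png",cv2.resize(im[240:310,360:450,::-1],None,fx=8,fy=8,interpolation=cv2.INTER_CUBIC))
E
```

```text
clock: 17.6
tcp_pos: [0.5285, 0.284, 0.0012]
tool_rot: [1.983, 0.433, -1.983]
ft_force: [-6.2, -5.0, 21.3]
grip_width: 0.577
tcp [0.5285 0.284  0.0012] axes x,y,z rows
 [[0.0, -0.001, -1.0], [0.417, -0.909, 0.001], [-0.909, -0.417, 0.0]] 
world d [ 0.001   0.     -0.0066] tool d [ 0.0066  0.0004 -0.0009] F [-6.23 -4.99 21.28] w 0.577 t 17.6 J [-0.42  0.66 -0.24  1.87  0.25  0.63 -1.95]
```

View pics/s12.png

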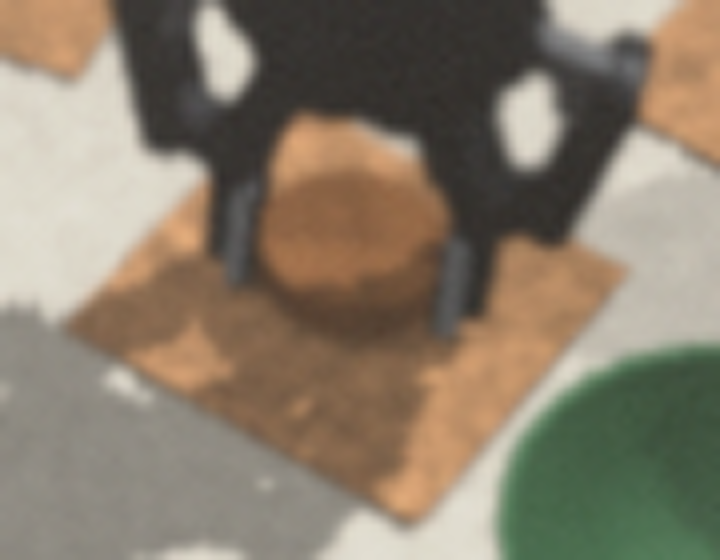

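View pics/w12.png

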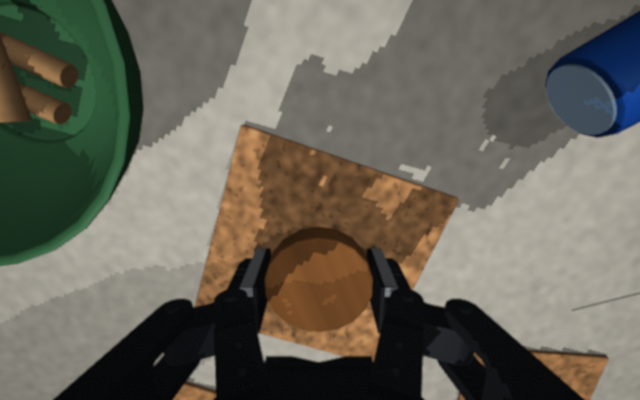

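The fingertips rest on the mat with the base level about 6 mm above it. That's a harmless release, well below the 25 mm drop limit. I'll unload the last 20 N, then open slowly.

```bash
python3 -m handwheel '{"dp":[[-0.0015,0,0],[0,0,0],[0,0,0]],"delta_rot":[[0,0,0],[0,0,0],[0,0,0]],"jaw":[0.45,0.45,0.45]}' 20
python3 -m handwheel '{"dp":[[0,0,0],[0,0,0],[0,0,0],[0,0,0],[0,0,0],[0,0,0],[0,0,0],[0,0,0],[0,0,0],[0,0,0]],"delta_rot":[[0,0,0],[0,0,0],[0,0,0],[0,0,0],[0,0,0],[0,0,0],[0,0,0],[0,0,0],[0,0,0],[0,0,0]],"jaw":[0.56,0.59,0.62,0.65,0.7,0.75,0.8,0.9,1,1]}' 20
python3 - <<'E'
from h import *
go([.5295,.284,.15])
c=env.camera("wrist");im=c["color"];cv2.imwrite("pics/w13.png",im[:,:,::-1])
c=env.camera("scene");im=c["color"];cv2.imwrite("pics/s13.png",cv2.resize(im[240:310,360:450,::-1],None,fx=8,fy=8,interpolation=cv2.INTER_CUBIC))
E
```

```text
clock: 18.0
tcp_pos: [0.5289, 0.2843, 0.0013]
tool_rot: [1.984, 0.434, -1.983]
ft_force: [-2.5, -1.4, 9.1]
grip_width: 0.579
clock: 19.0
tcp_pos: [0.5288, 0.2842, 0.0008]
tool_rot: [1.983, 0.434, -1.983]
ft_force: [0.1, -0.0, 0.3]
grip_width: 1.001
tcp [0.5288 0.2842 0.0008] axes x,y,z rows
 [[0.0, 0.0, -1.0], [0.418, -0.909, -0.0], [-0.909, -0.418, -0.0]] 
world d [ 0.0007 -0.0002  0.1492] tool d [-0.1492  0.0005 -0.0006] F [ 0.11 -0.05  0.28] w 1.001 t 19.0 J [-0.42  0.67 -0.24  1.87  0.25  0.63 -1.95]
```

View pics/s13.png

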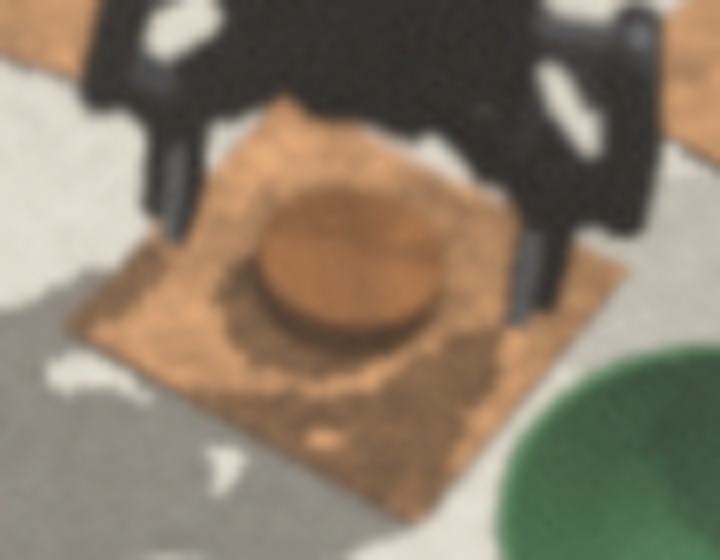

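View pics/w13.png

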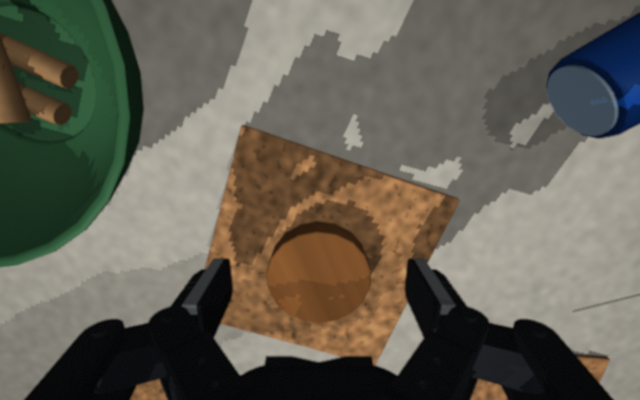

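The base lies flat in the middle of the mat and the fingers are clear. Retreating upward and checking from above.

```bash
python3 -m handwheel '{"dp":[[-0.005,0,0],[-0.01,0,0],[-0.02,0,0],[-0.03,0,0],[-0.03,0,0],[-0.03,0,0],[-0.02,0,0],[-0.01,0,0],[0,0,0],[0,0,0],[0,0,0]],"delta_rot":[[0,0,0],[0,0,0],[0,0,0],[0,0,0],[0,0,0],[0,0,0],[0,0,0],[0,0,0],[0,0,0],[0,0,0],[0,0,0]],"jaw":[1,1,1,1,1,1,1,1,1,1,1]}'
python3 - <<'E'
from h import *
c=env.camera("wrist");cv2.imwrite("pics/w14.png",c["color"][:,:,::-1])
c=env.camera("scene");im=c["color"];cv2.imwrite("pics/s14.png",cv2.resize(im[160:320,280:480,::-1],None,fx=4,fy=4,interpolation=cv2.INTER_CUBIC))
print(proj(c,[[.5295,.284,.018]]))
E
```

```text
clock: 20.2
tcp_pos: [0.528, 0.2837, 0.1544]
tool_rot: [1.981, 0.433, -1.985]
ft_force: [-0.2, -0.9, 0.3]
grip_width: 1.003
[[403.0634273  271.73229653]]
```

View pics/s14.png

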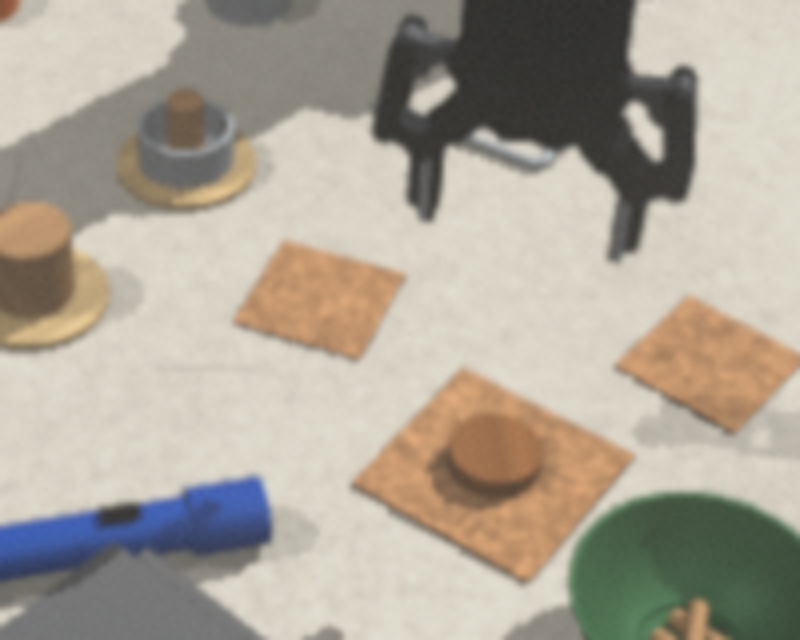

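View pics/w14.png

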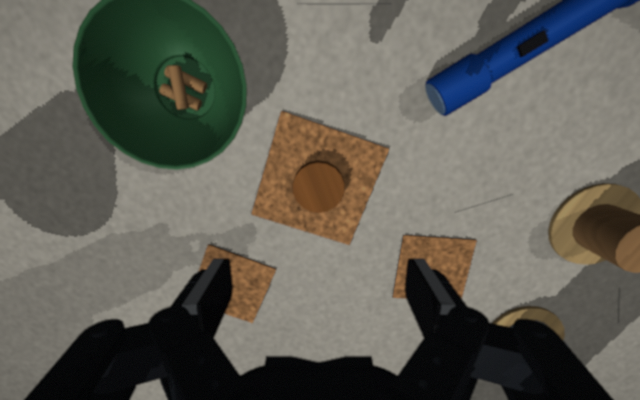

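The scene shows the base flat on the mat at (404,273), against (403,272) predicted for the mat's centre. The ring is seated on the foot around the narrow post, and the gripper is clear of everything. Handing in.

```bash
python3 -c "
from cell import env
print(env.sign_off()); print(env.read_state()['clock'])"
```

```text
the job is handed in; nothing more can be done
None
the job is handed in; nothing more can be done
```

I lowered the steel dish over the narrow post until it rested on the foot. Then I lifted the freed base off the post, laid it on the largest cork mat and handed the job in at about 20 s. The hand-in gave no verdict.

- **Final checks:** in the last pictures the base lies flat about 1–2 px (roughly 3 mm) from the mat's centre. The ring sits level around the narrow post, down on its foot, and the open gripper is about 0.15 m up and touches nothing.
- **What went wrong:** on the mat the fingertips touched down before the base did, because they reached lower than I had estimated. The wrist force peaked at about 59 N on the readings, against the 120 N limit. I backed off and opened the gripper slowly, so by estimate the base dropped about 6 mm rather than being set right down.
- **Small disagreement:** the top and wrist cameras differed by about 2 mm on where the ring stood, within the stated calibration.

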